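Empty the top cup of a nested stack into the parts tray

ROBOT

A 7-joint arm with a two-finger parallel gripper is mounted at the origin on a cart in front of the work surface, level with it; the furniture and walls round the work are solid. World frame = base frame: x ahead of the robot, y to its left, z up, the work surface at z = 0. Lengths are in m, angles in rad, forces in N, time in s.
With the tool pointing down it reaches from about 0.4 to 0.875 m from the base axis. Payload 19.3 kg.
Tool frame: the origin (TCP) lies midway between the tips of the shut fingers; the grasp point (between the pads) lies 19 mm behind it (bot.pinch_z is the distance from the TCP to the grasp point, in m); z points along the fingers, y is the line along which they close (so a half turn about z gives the same grasp; the last joint's range is limited). The gripper opens to 85 mm and grips with 20 to 120 N. Pads are 22 mm wide; open, the fingers measure 114 mm over their backs; the gripper's body (76 mm by 85 mm) begins 54 mm behind the grasp point. The pads swing forward as they close: fully open they stand 13 mm farther back than shut.
Start: joints at [1.178, 0.521, -0.036, 1.599, 0.021, 1.021, -0.113], TCP at [0.198, -0.593, 0.231] pointing down, gripper open.
Joint ranges: [-2.91, 2.91], [-0.3, 2.13], [-1.5, 1.42], [0.17, 2.43], [-1.26, 4.41], [0.16, 1.93], [-2.52, 2.52]. Speed limits (rad/s): [1.89, 1.89, 2.39, 2.39, 3.01, 3.01, 3.01].

INTERFACE

Orientations are given as [roll, pitch, yaw] about the fixed x, y, z axes, in that order (R = Rz(yaw) Ry(pitch) Rx(roll)).
In Python, from workcell import observe, viewer, bot gives the robot as it stands. The module is installed in compiled form; this text tells all that it offers.
- The arm moves only by the tool play_rows, never from a script. Its argument "motion" is a list of rows, each a list of 7 numbers: the shift along the tool's x, y, z in cm, then the turn, a rotation vector about the tool's x, y, z in rad, then the opening, from -1 (shut) to 1 (fully open), so that 0 is half open. A call has exactly 5 rows; each row is the pose to reach, as a shift and turn from the pose commanded when the call began, along the tool's axes at that moment; what a row does not reach only later rows make up. A row lasts 1/10 s, in which the tool goes at most 50 mm and 8.59 degrees, less where a joint would pass 70% of its speed; a pose out of reach is approached as far as the arm can. A call with a gripper value outside its range is refused whole. The fingers move at their own pace and stop on an object; "squeeze" is the grip in N (left out, the last holds). Time passes only in rows, so rows that repeat a pose let the fingers close, or fill a call up. It gives the time, the measured TCP pose, the force, the opening and the grip force at its end, in the units of the state.
- observe(): the state, without advancing time (a new reading comes with each control period).
- viewer.grab_frame(name): name is "scene" or "top" or "wrist"; returns (picture, depth): 420x560x3 uint8, red, green, blue; 420x560 float32, m along the optical axis (not along the pixel's ray), 0 where there is no reading.
- viewer.camera_info(name): a dict with "fx", "fy", "cx", "cy" (pixels), "R" (3x3) and "t" (3): a world point X has camera coordinates R X + t. Camera axes: x right, y down, z forward; pixel columns grow to the right and rows downward; lengths in m; the calibration is good to about 2 mm. The wrist camera is an equidistant fisheye: a pixel r from the principal point sees the ray r / f radians off the axis. A picture is of the moment at which its call begins: read the wrist's pose just before it. camera_info takes no time and is no camera call; for the wrist camera it gives the pose at the moment of the call.
- bot.job_done(): hands the job in; it is judged then, once.
The state is a dict: "clock": time; "qpos": joint angles; "qd": joint speeds; "joint_efforts": joint torques, N m; "position": TCP position; "tool_rot": TCP orientation; "force": force on the tool from outside, world axes, zero at the start; "moment": the same for the moment, N m; "grip_width": finger opening in m; "finger_force": force on a finger pad.
Only numpy, scipy, OpenCV 4.12 (cv2) and the standard library are available. Lean on these libraries where they do the work, as an engineer would, in place of code of your own. Each camera call takes 0.05 s, during which the arm holds its last target. There are 200 camera calls.

TASK

Take only the top cup, the one holding the six hex nuts, off the nested stack and leave the two cups under it standing where they are, still nested. Pour all the nuts from it into the square parts tray, then stand the emptied cup upright on the worktop, clear of the stack and the tray. Leave the flux jar and the potentiometer where they are.

Things in the scene. Friction and masses are not known exactly. Their poses are not given: they have to be found in the camera images.
- cup_top: Top steel cup, 62 mm tall, 60 g: foot 50 mm across, 28 mm tall; above it a straight collar 64 mm across (z 28 to 62 mm), open on top; wall 2.5, floor 3 mm. Origin: centre of underside, z up. Six nuts lie in it. Its foot hangs with 2.5 mm play in the cup below, its shoulder (z 28) rests loose on that rim, so only the 34 mm collar shows; fingers reaching below it grip the next cup too.
- cup_middle: Middle steel cup, 62 mm tall, 60 g: foot 50 mm across, 28 mm tall; above it a straight collar 64 mm across (z 28 to 62 mm), open on top; wall 2.5, floor 3 mm. Origin: centre of underside, z up. Empty; 34 mm below the top cup, nested likewise in the bottom cup.
- cup_bottom: Bottom steel cup, 62 mm tall, 60 g: foot 50 mm across, 28 mm tall; above it a straight collar 64 mm across (z 28 to 62 mm), open on top; wall 2.5, floor 3 mm. Origin: centre of underside, z up. Empty; stands loose on the worktop.
- parts_tray: Square open tray of dark folded steel, 120 x 120 mm, 40 mm high, walls and floor 3 mm. It does not move. Origin at the centre of its underside on the worktop, x and y axes along its sides, z up.
- nut_0: One of six alike brass hex nuts, 16 mm across the flats, 8 mm high, 12 g, loose in the top cup at the start. Origin at the centre of its lower face, z along its hole. Slippery: slides down a slope steeper than about 20 degrees.
- nut_1: One of six alike brass hex nuts, 16 mm across the flats, 8 mm high, 12 g, loose in the top cup at the start. Origin at the centre of its lower face, z along its hole. Slippery: slides down a slope steeper than about 20 degrees.
- nut_2: One of six alike brass hex nuts, 16 mm across the flats, 8 mm high, 12 g, loose in the top cup at the start. Origin at the centre of its lower face, z along its hole. Slippery: slides down a slope steeper than about 20 degrees.
- nut_3: One of six alike brass hex nuts, 16 mm across the flats, 8 mm high, 12 g, loose in the top cup at the start. Origin at the centre of its lower face, z along its hole. Slippery: slides down a slope steeper than about 20 degrees.
- nut_4: One of six alike brass hex nuts, 16 mm across the flats, 8 mm high, 12 g, loose in the top cup at the start. Origin at the centre of its lower face, z along its hole. Slippery: slides down a slope steeper than about 20 degrees.
- nut_5: One of six alike brass hex nuts, 16 mm across the flats, 8 mm high, 12 g, loose in the top cup at the start. Origin at the centre of its lower face, z along its hole. Slippery: slides down a slope steeper than about 20 degrees.
- work_area (a point): Point on the worktop in the middle of its open part, which reaches 0.12 m from here along x and 0.07 m along y either way, and holds stack and tray. Right of it (y < 0.02) stands a grey flood lamp 0.14 m tall; a black lamp head hangs from 0.40 m up over y < -0.04. Left of it the bench ends (y = 0.29 at x = 0.4, 0.24 at x = 0.6) and the space is open.
- flux_jar: Bystander: small amber jar with a black cap, 41 mm across, 42 mm tall, loose, on the robot's side of the work. Origin at the centre of its underside.
- potentiometer: Bystander: small blue potentiometer with its shaft up, 24 x 19 x 34 mm, loose, beyond the work. Origin at the centre of its underside.

How it is judged:
By the outcome, as a careful person would: the job done as asked, in the order asked, and still so for the second after the job is handed in, with the robot touching nothing.
It also fails if it takes over 48 s, if anything falls off the work surface, if the arm or the gripper's body presses on something with over 40 N, if the wrist force passes 120 N, or if a joint passes its speed limit or range.

## Working session

There is one attempt and no reset: what is moved stays moved. The work goes in short steps, Python scripts to look and compute and a tool call to move; the robot and the scene stay as the last step left them, time stands still between calls to the robot, and variables do not carry over. Pictures are saved under pics/ and viewed, at most 10 in all, crops included, and the job is handed in when it is done.

Besides the shell and the picture viewer there is one more tool, called after "Request:" as a command line: name --pt "numbers of a row" for each row, then --argument value for the rest. play_rows: Moves the arm, as the interface text tells. Its arguments: {"type":"object","properties":{"motion":{"type":"array"},"squeeze":{"type":"number"}},"required":["motion"]}

```bash
mkdir -p pics; ls; python3 - <<'E'
from workcell import observe, viewer, bot
import cv2, numpy as np
s=observe(); print({k:np.round(v,3) for k,v in s.items()})
ims=[]
for n in("scene","top"):
    p,d=viewer.grab_frame(n); np.savez(f"{n}.npz",p=p,d=d,**viewer.camera_info(n))
    cv2.imwrite(f"pics/{n}0.png",p[:,:,::-1])
    i=viewer.camera_info(n); print(n,{k:np.round(v,3).tolist() for k,v in i.items()})
E
```

```text
pics
{'clock': np.float64(0.0), 'qpos': array([ 1.178,  0.522, -0.036,  1.6  ,  0.021,  1.021, -0.113]), 'qd': array([ 0.   , -0.   , -0.   , -0.002, -0.002, -0.001,  0.   ]), 'joint_efforts': array([-1.0000e-03, -9.2711e+01,  1.9800e+00, -3.6994e+01,  1.8000e-02,
        8.0000e-03,  0.0000e+00]), 'position': array([ 0.198, -0.592,  0.231]), 'tool_rot': array([-3.14 ,  0.   ,  0.323]), 'force': array([-0.751, -0.401,  0.124]), 'moment': array([-0.042,  0.002,  0.021]), 'finger_force': np.float64(0.0), 'grip_width': np.float64(0.085)}
scene {'fx': 446.096, 'fy': 446.096, 'cx': 274.244, 'cy': 212.426, 'R': [[-0.479, -0.878, -0.004], [-0.531, 0.293, -0.795], [0.699, -0.379, -0.607]], 't': [0.357, 0.331, 0.58]}
top {'fx': 527.646, 'fy': 527.646, 'cx': 281.973, 'cy': 201.156, 'R': [[-0.013, -1.0, 0.011], [-0.999, 0.012, -0.042], [0.042, -0.011, -0.999]], 't': [0.116, 0.551, 0.993]}
```

View pics/scene0.png

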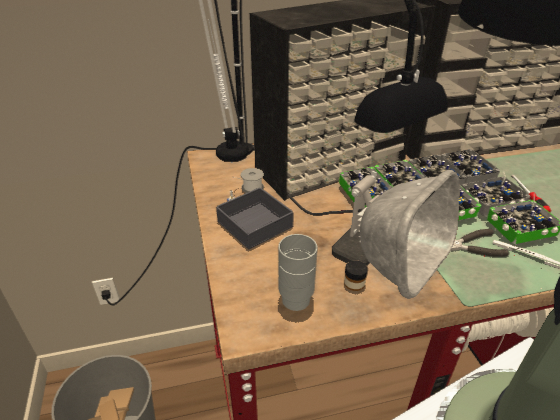

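View pics/top0.png

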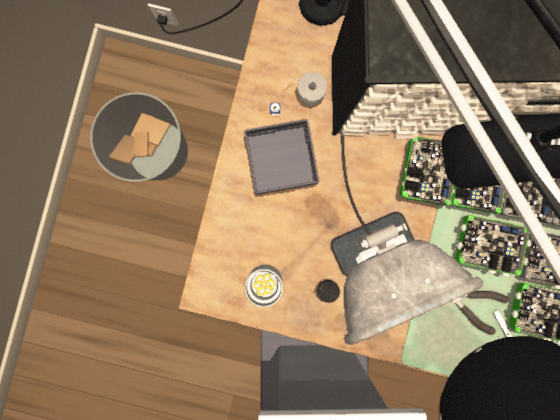

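```bash
cat > h.py <<'E'
import numpy as np
def cloud(f):
    z=np.load(f); d=z['d']; v,u=np.mgrid[:420,:560]
    c=np.stack([(u-z['cx'])/z['fx']*d,(v-z['cy'])/z['fy']*d,d],-1)
    X=(c-z['t'])@z['R']; X[d==0]=np.nan
    return z['p'],X
E
python3 - <<'E'
from h import *
import cv2
p,X=cloud("top.npz")
def at(v,u): print((u,v),np.round(X[v,u],3))
for u,v in [(264,287),(281,158),(328,291),(275,108),(265,135),(300,135),(311,90),(360,310),(460,280),(505,390),(480,150),(300,350),(380,235),(410,60),(300,412)]: at(v,u)
# cup rim
m=(X[...,2]>.115)&(X[...,2]<.15)
sub=np.zeros_like(m);sub[255:320,235:300]=1
P=X[m&sub]; print(len(P)); (c,r)=cv2.minEnclosingCircle(P[:,:2].astype(np.float32)); print("cup",c,r,np.nanmax(P[:,2]))
m=(X[...,2]>.03)&(X[...,2]<.05);sub[:]=0;sub[112:200,238:325]=1
P=X[m&sub]; print("tray",len(P),cv2.minAreaRect(P[:,:2].astype(np.float32)),np.nanmedian(P[:,2]))
m=(X[...,2]>.03);sub[:]=0;sub[275:306,314:343]=1
P=X[m&sub];print("jar",len(P),cv2.minEnclosingCircle(P[:,:2].astype(np.float32)))
m=(X[...,2]>.01);sub[:]=0;sub[98:118,266:284]=1
P=X[m&sub];print("pot",len(P),cv2.minEnclosingCircle(P[:,:2].astype(np.float32)),P[:,2].max())
# height map of region, max z from both clouds
q,Y=cloud("scene.npz")
A=np.concatenate([X.reshape(-1,3),Y.reshape(-1,3)]);A=A[~np.isnan(A[:,0])]
xs=np.arange(.1,1.0,.05); ys=np.arange(.3,-.75,-.05)
print("      "+" ".join(f"{y:5.2f}" for y in ys))
for x in xs:
    print(f"{x:4.2f}"," ".join((lambda s:f"{s[:,2].max()*100:5.0f}" if len(s) else "    .")(A[(abs(A[:,0]-x)<.025)&(abs(A[:,1]-y)<.025)]) for y in ys))
print('min z above .3')
A=A[A[:,2]>.3]
for x in xs:
    print(f"{x:4.2f}"," ".join((lambda s:f"{s[:,2].min()*100:5.0f}" if len(s) else "    .")(A[(abs(A[:,0]-x)<.025)&(abs(A[:,1]-y)<.025)]) for y in ys))
E
```

```text
(264, 287) [0.398 0.144 0.079]
(281, 158) [0.636 0.11  0.003]
(328, 291) [0.384 0.027 0.038]
(275, 108) [0.729 0.12  0.019]
(265, 135) [0.68  0.14  0.004]
(300, 135) [0.68  0.073 0.003]
(311, 90) [0.768 0.05  0.   ]
(360, 310) [ 0.368 -0.013  0.156]
(460, 280) [ 0.415 -0.175  0.161]
(505, 390) [ 0.359 -0.081  0.539]
(480, 150) [ 0.561 -0.028  0.635]
(300, 350) [ 0.107  0.05  -0.681]
(380, 235) [ 0.489 -0.05   0.145]
(410, 60) [ 0.706 -0.044  0.385]
(300, 412) [ 0.148  0.08  -0.012]
246
cup (0.40274810791015625, 0.14436620473861694) 0.0321195162832737 0.13401746409744444
tray 632 ((0.6349245309829712, 0.11115942895412445), (0.12206775695085526, 0.12129954993724823), 9.818547248840332) 0.04230395261565859
jar 411 ((0.3845662772655487, 0.02742166630923748), 0.020625319331884384)
pot 69 ((0.7314163446426392, 0.12145858258008957), 0.010792804881930351) 0.03696225518882874
       0.30  0.25  0.20  0.15  0.10  0.05  0.00 -0.05 -0.10 -0.15 -0.20 -0.25 -0.30 -0.35 -0.40 -0.45 -0.50 -0.55 -0.60 -0.65 -0.70
0.10   -84   -84   -75   -74     1    31    24     2     0   -75     .     .     .     .
[... 3942 characters left out ...]
 30    30    32    31     .     .     .     .
0.75     .     .     .     .     .     .    30    30    30    30    35    30    31    30    37    32    31    33     .     .     .
0.80     .     .     .     .     .     .    30    38    38    38    38    38    38    30    37     .    33     .     .     .     .
0.85     .     .     .     .     .     .    30    38    38    38    38    38     .     .     .     .     .     .     .     .     .
0.90     .     .     .     .    32    30    32     .     .     .     .     .     .     .     .     .     .     .     .     .     .
0.95     .     .     .     .     .    30    30     .    35    35    35    36    36     .     .     .     .     .     .     .     .
```

```bash
python3 - <<'E'
from h import *
from workcell import viewer
import cv2
p,X=cloud("top.npz"); q,Y=cloud("scene.npz")
P,d=viewer.grab_frame("wrist"); i=viewer.camera_info("wrist"); print({k:np.round(v,3).tolist() for k,v in i.items()})
cv2.imwrite("pics/w0.png",P[:,:,::-1])
print("robot pts scene")
S=Y.reshape(-1,3);S=S[(S[:,0]<.2)&(S[:,2]>.03)]; print(len(S),S.min(0),S.max(0))
for z in np.arange(.05,.6,.05):
    s=S[abs(S[:,2]-z)<.025]
    if len(s): print(round(z,2),len(s),s.min(0).round(2),s.max(0).round(2))
print("head: scene / top")
for C in (X,Y):
    A=C.reshape(-1,3);A=A[(A[:,2]>.34)&(A[:,0]<.66)&(A[:,1]>-.3)]
    for z in np.arange(.36,1.0,.04):
        s=A[abs(A[:,2]-z)<.02]
        if len(s): print(round(z,2),len(s),s.min(0).round(2),s.max(0).round(2))
    print()
E
```

```text
{'fx': 325.192, 'fy': 325.192, 'cx': 278.699, 'cy': 209.151, 'R': [[0.317, -0.949, -0.001], [-0.916, -0.306, 0.261], [-0.248, -0.082, -0.965]], 't': [-0.625, -0.034, 0.378]}
robot pts scene
4629 [0.00683131 0.00923923 0.03005405] [0.08594075 0.1038942  0.31227513]
0.05 179 [0.06 0.01 0.03] [0.09 0.06 0.07]
0.1 412 [0.04 0.02 0.08] [0.08 0.07 0.12]
0.15 1113 [0.01 0.03 0.13] [0.08 0.08 0.17]
0.2 1315 [0.01 0.02 0.18] [0.08 0.1  0.22]
0.25 1207 [0.02 0.01 0.23] [0.08 0.1  0.27]
0.3 403 [0.03 0.04 0.28] [0.08 0.1  0.31]
head: scene / top
0.36 3 [ 0.62 -0.25  0.34] [ 0.63 -0.25  0.34]
0.48 2052 [ 0.31 -0.16  0.47] [ 0.39 -0.04  0.5 ]
0.52 4025 [ 0.32 -0.15  0.5 ] [ 0.39 -0.05  0.54]
0.56 2566 [ 0.33 -0.13  0.54] [ 0.37 -0.06  0.57]
0.6 467 [ 0.62 -0.02  0.61] [0.66 0.02 0.62]
0.64 7235 [ 0.47 -0.08  0.62] [0.66 0.01 0.66]
0.68 664 [ 0.47 -0.07  0.66] [ 0.55 -0.05  0.67]

0.36 213 [ 0.61 -0.27  0.34] [ 0.64 -0.25  0.38]
0.4 244 [ 0.62 -0.26  0.38] [ 0.65 -0.24  0.42]
0.44 2 [ 0.24 -0.09  0.46] [ 0.24 -0.09  0.46]
0.48 3459 [ 0.24 -0.09  0.46] [ 0.37 -0.04  0.5 ]
0.52 301 [ 0.25 -0.08  0.5 ] [ 0.3  -0.05  0.51]
```

View pics/w0.png

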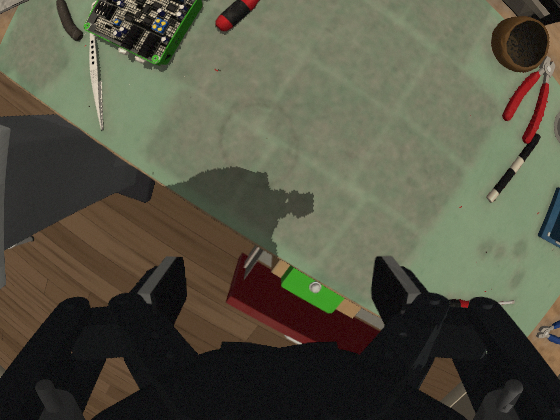

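Request:
play_rows --pt "0 -2 -2 0.15 0 0 1" --pt "0 -4 -4 0.3 0 0 1" --pt "0 -6 -6 0.45 0 0 1" --pt "0 -8 -8 0.6 0 0 1" --pt "0 -10 -10 0.7 0 0 1"

```text
clock: 0.65
position: [0.1665, -0.4976, 0.3314]
tool_rot: [-2.434, -0.0, 0.323]
force: [-0.4, 0.7, -0.9]
grip_width: 0.0858
finger_force: 0.0
```

```bash
python3 - <<'E'
from workcell import observe,viewer
import numpy as np,cv2
s=observe(); print({k:np.round(s[k],3).tolist() for k in('clock','qpos','position','tool_rot','force')})
i=viewer.camera_info("wrist");P,d=viewer.grab_frame("wrist")
cv2.imwrite("pics/w1.png",P[:,:,::-1]); np.savez("w1.npz",p=P,d=d,**i)
E
```

```text
{'clock': 0.65, 'qpos': [1.179, 0.698, -0.022, 1.225, -0.048, 1.924, -0.09], 'position': [0.166, -0.498, 0.331], 'tool_rot': [-2.434, -0.0, 0.323], 'force': [-0.426, 0.667, -0.898]}
```

View pics/w1.png

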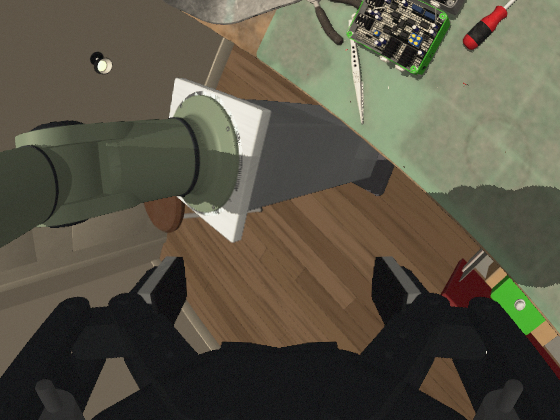

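```bash
python3 - <<'E'
from h import *
p,X=cloud("top.npz"); q,Y=cloud("scene.npz")
print("top z>.42")
A=X.reshape(-1,3);A=A[A[:,2]>.42]
B=Y.reshape(-1,3);B=B[(B[:,2]>.42)&(B[:,0]<1.3)&(B[:,1]<.35)]
for n,C in(("top",A),("scene",B)):
  print(n)
  for x in np.arange(.2,1.3,.05):
    s=C[abs(C[:,0]-x)<.025]
    for y in np.arange(-.6,.4,.1):
        t=s[abs(s[:,1]-y)<.05]
        if len(t)>5: print(round(x,2),round(y,2),len(t),"z",np.percentile(t[:,2],[0,50,100]).round(2),"y",t[:,1].min().round(2),t[:,1].max().round(2))
for v,u in [(10,400),(100,460),(50,425),(150,510),(5,450),(60,500),(120,550),(150,450),(130,540),(380,460),(410,550),(345,500)]: print(u,v,X[v,u].round(3),p[v,u])
z=np.load("w1.npz")
E
```

```text
top z>.42
top
0.3 -0.0 191 z [0.47 0.49 0.51] y -0.05 -0.04
0.35 -0.1 5838 z [0.47 0.54 0.57] y -0.13 -0.05
0.35 -0.0 353 z [0.47 0.49 0.51] y -0.05 -0.04
0.4 -0.2 46 z [0.48 0.49 0.5 ] y -0.16 -0.15
0.4 -0.1 2212 z [0.47 0.51 0.54] y -0.15 -0.07
0.45 -0.1 59 z [0.66 0.66 0.66] y -0.07 -0.06
0.5 -0.1 1184 z [0.65 0.66 0.67] y -0.07 -0.05
0.5 -0.0 209 z [0.64 0.65 0.65] y -0.05 -0.04
0.55 -0.1 1172 z [0.64 0.65 0.67] y -0.08 -0.05
0.55 -0.0 1559 z [0.63 0.65 0.66] y -0.05 -0.02
0.6 -0.1 68 z [0.64 0.64 0.64] y -0.06 -0.05
0.6 -0.0 2499 z [0.62 0.63 0.65] y -0.05 0.0
0.65 -0.0 2262 z [0.61 0.62 0.64] y -0.03 0.02
0.7 -0.2 294 z [0.44 0.45 0.46] y -0.2 -0.17
0.7 -0.0 262 z [0.6  0.61 0.63] y -0.01 0.03
0.75 -0.2 398 z [0.44 0.45 0.47] y -0.19 -0.15
scene
0.25 -0.1 1881 z [0.46 0.48 0.51] y -0.09 -0.05
0.3 -0.1 352 z [0.46 0.49 0.5 ] y -0.06 -0.05
0.3 -0.0 1145 z [0.46 0.48 0.5 ] y -0.05 -0.04
0.35 -0.1 179 z [0.47 0.48 0.49] y -0.07 -0.05
0.35 -0.0 205 z [0.47 0.48 0.5 ] y -0.05 -0.04
400 10 [0.675 0.022 0.61 ] [155 140 126]
460 100 [ 0.599 -0.015  0.632] [252 247 233]
425 50 [0.64  0.006 0.62 ] [243 231 213]
510 150 [ 0.559 -0.042  0.651] [38 34 36]
450 5 [ 0.773 -0.094  0.385] [65 61 51]
500 60 [ 0.705 -0.154  0.383] [64 60 53]
550 120 [ 0.658 -0.287  0.242] [32 29 26]
450 150 [ 0.619 -0.147  0.212] [24 22 23]
540 130 [ 0.637 -0.253  0.279] [33 31 25]
460 380 [ 0.354 -0.057  0.493] [25 25 29]
550 410 [ 0.349 -0.109  0.564] [33 30 31]
500 345 [ 0.387 -0.099  0.49 ] [25 25 29]
```

```bash
cat > k.py <<'E'
import numpy as np
from scipy.spatial.transform import Rotation as Ro
from workcell import observe
def pose(s):
    r,p,y=s['tool_rot']; return np.array(s['position']),Ro.from_euler('xyz',[r,p,y])
def frame(z,x):  # tool rotation from z axis & approx x axis
    z=np.array(z,float);z/=np.linalg.norm(z);x=np.array(x,float);x-=z*(x@z);x/=np.linalg.norm(x)
    return Ro.from_matrix(np.stack([x,np.cross(z,x),z],1))
def rel(p,R,s=None):
    s=s or observe();p0,R0=pose(s)
    print("t",round(float(s['clock']),2),"shift cm",(R0.inv().apply(np.array(p)-p0)*100).round(1),"rot",(R0.inv()*R).as_rotvec().round(2))
    log(s)
def log(s):
    with open("log.txt","a") as f:f.write(repr([list(map(float,s['qpos'])),list(map(float,s['position'])),list(map(float,s['tool_rot']))])+"\n")
E
python3 - <<'E'
from k import *
a=-1.248;o=np.array([np.cos(a),np.sin(a),0]);t=np.array([-np.sin(a),np.cos(a),0])
rel(o*.6+[0,0,.92],frame(o*np.sin(2.2)+np.array([0,0,np.cos(2.2)]),t))
E
```

```text
t 0.7 shift cm [ -0.  -32.6 -49.5] rot [-1.65 -0.    0.  ]
```

Request:
play_rows --pt "0 -2.7 -4.1 -0.14 0 0 1" --pt "0 -5.4 -8.2 -0.28 0 0 1" --pt "0 -8.1 -12.3 -0.42 0 0 1" --pt "0 -10.8 -16.4 -0.56 0 0 1" --pt "0 -13.5 -20.5 -0.7 0 0 1"

```text
clock: 1.2
position: [0.1757, -0.5256, 0.5779]
tool_rot: [3.132, -0.0, 0.323]
force: [-0.1, -1.4, -0.5]
grip_width: 0.0856
finger_force: 0.0
```

```bash
python3 - <<'E'
from k import *
a=-1.248;o=np.array([np.cos(a),np.sin(a),0]);t=np.array([-np.sin(a),np.cos(a),0])
rel(o*.6+[0,0,.92],frame(o*np.sin(2.2)+np.array([0,0,np.cos(2.2)]),t))
E
```

```text
t 1.2 shift cm [  0.    4.9 -34.2] rot [-0.93 -0.   -0.  ]
```

Request:
play_rows --pt "0 0.7 -4.8 -0.14 0 0 1" --pt "0 1.4 -9.7 -0.28 0 0 1" --pt "0 2.1 -14.6 -0.42 0 0 1" --pt "0 2.8 -19.5 -0.56 0 0 1" --pt "0 3.5 -24.4 -0.7 0 0 1"

```text
clock: 1.7
position: [0.1866, -0.5581, 0.8227]
tool_rot: [2.432, -0.0, 0.323]
force: [-0.9, -1.4, -0.4]
grip_width: 0.0851
finger_force: 0.0
```

```bash
cat > fit.py <<'E'
import numpy as np,itertools
from scipy.optimize import least_squares
from scipy.spatial.transform import Rotation as Ro
def fk(q,P,s,full=False):
    h,L1,L2,L3,e,w,a0,a6=P[:8]
    z=lambda a:Ro.from_rotvec([0,0,a]);y=lambda a:Ro.from_rotvec([0,a,0])
    R=z(s[0]*q[0]+P[8]);p=np.array([0,0,h]);pts=[p]
    R=R*y(q[1]);p=p+R.apply([0,0,L1]);R=R*z(s[1]*q[2]);p=p+R.apply([e,0,0]);pts.append(p)
    R=R*y(q[3]);p=p+R.apply([-e,0,L2]);pts.append(p);R=R*z(s[2]*q[4])*y(q[5])
    p=p+R.apply([w,0,L3]);R=R*z(s[3]*q[6]+P[9]);pts.append(p)
    return (p,R,pts) if full else (p,R)
def data():
    D=[eval(l) for l in open("log.txt")]
    D.append([[1.178,.5215,-.036,1.6,.021,1.021,-.113],[.198,-.592,.231],[-3.14,0,.323]])
    return D
def fit():
    D=data();best=None
    for s in itertools.product([-1],[1,-1],[1,-1],[1,-1]):
        def res(P):
            r=[]
            for q,p,e in D:
                pp,R=fk(q,P,s);r+=list(pp-p)+list(.3*(Ro.from_euler('xyz',e).inv()*R).as_rotvec())
            return np.array(r+list(.002*np.array([P[4],P[5],P[6],P[7],P[8]])))
        for y7 in(-1.57,0,1.57,3.14):
            o=least_squares(res,[.32,.53,.42,.33,0,0,0,0,0,y7])
            if best is None or o.cost<best[0]: best=(o.cost,s,o.x,abs(res(o.x)).max())
        
    return best
if __name__=="__main__":
    b=fit();print(b[0],b[1],b[2].round(4),b[3])
E
python3 - <<'E'
from k import *
a=-1.248;o=np.array([np.cos(a),np.sin(a),0]);t=np.array([-np.sin(a),np.cos(a),0])
rel(o*.6+[0,0,.92],frame(o*np.sin(2.2)+np.array([0,0,np.cos(2.2)]),t))
print(np.round(observe()['qpos'],3))
E
python3 fit.py
```

```text
t 1.7 shift cm [ 0.   7.2 -6.6] rot [-0.23 -0.   -0.  ]
[ 1.118  0.025 -0.029  0.992  0.105  1.422 -0.136]
0.0004456966714900438 (-1, -1, -1, -1) [ 3.1960e-01  5.3600e-01  4.2320e-01  3.3280e-01 -1.4000e-03  5.0000e-04
 -0.0000e+00  0.0000e+00 -9.6700e-02  1.4855e+00] 0.018947417929747322
```

```bash
python3 - <<'E'
s=open("fit.py").read()
s=s.replace("R=R*y(q[1]);p=p+R.apply([0,0,L1])","R=R*y(q[1]);p=p+R.apply([0,a0,L1])").replace("p=p+R.apply([-e,0,L2])","p=p+R.apply([-e,a6,L2])")
open("fit.py","w").write(s)
E
python3 fit.py
```

```text
1.2500247052020055e-07 (-1, -1, -1, -1) [ 3.2020e-01  5.3020e-01  4.2120e-01  3.2780e-01 -7.0000e-04  0.0000e+00
 -2.4800e-02 -3.4400e-02  3.0000e-04  1.5708e+00] 0.00031907552675699695
```

Request:
play_rows --pt "0 3.5 -3.3 -0.12 0 0 1" --pt "0 7 -6.6 -0.23 0 0 1" --pt "0 7 -6.6 -0.23 0 0 1" --pt "0 7 -6.6 -0.23 0 0 1" --pt "0 7 -6.6 -0.23 0 0 1"

```text
clock: 2.2
position: [0.1905, -0.5692, 0.9136]
tool_rot: [2.213, 0.0, 0.323]
force: [0.4, -1.0, 0.7]
grip_width: 0.0855
finger_force: 0.0
```

```bash
cat > plan.py <<'E'
from k import *
from fit import fk,fit
import pickle,os
lo=np.array([-2.91,-.3,-1.5,.17,-1.26,.16,-2.52]);hi=np.array([2.91,2.13,1.42,2.43,4.41,1.93,2.52])
from scipy.optimize import least_squares
if not os.path.exists("m.pkl"): pickle.dump(fit(),open("m.pkl","wb"))
_,S,P,_=pickle.load(open("m.pkl","rb"))
def ik(p,R,q0,w=.003):
    def res(q):
        pp,RR=fk(q,P,S);return np.r_[pp-p,.3*(R.inv()*RR).as_rotvec(),w*(q-q0)]
    o=least_squares(res,np.clip(q0,lo+.01,hi-.01),bounds=(lo,hi));return o.x,abs(o.fun[:6]).max()
def path(p0,R0,p1,R1,q,n=12):
    from scipy.spatial.transform import Slerp
    sl=Slerp([0,1],Ro.concatenate([R0,R1]))
    E=0
    for a in np.linspace(0,1,n+1)[1:]:
        q,e=ik((1-a)*p0+a*p1,sl(a),q);E=max(E,e)
    return q,E
E
python3 - <<'E'
from plan import *
s=observe();log(s);p0,R0=pose(s);q=np.array(s['qpos'])
for k in range(1,6):
    d=.08*k;Z=Ro.from_rotvec([0,0,d]);print((R0.inv().apply(Z.apply(p0)-p0)*100).round(1),R0.inv().apply([0,0,d]).round(3))
for k in range(27):
    Z=Ro.from_rotvec([0,0,.08*(k+1)]);q,e=ik(Z.apply(p0),Z*R0,q)
print("after sweep",q.round(2),e,fk(q,P,S)[0]);np.save("qs.npy",q);pS,RS=fk(q,P,S)
cup=np.array([.403,.144,.113]);tray=np.array([.635,.111,.16])
for yaw in(-30,-45,-60,-75,-90):
  for up in(1,-1):
    d=np.array([np.cos(np.radians(yaw)),np.sin(np.radians(yaw)),0])
    R=frame(d,[0,0,up]);out=[]
    qa,ea=path(pS,RS,cup+d*-.12+[0,0,.15],R,q);pa,Ra=fk(qa,P,S)
    qb,eb=path(pa,Ra,cup+d*.022,R,qa)
    qc,ec=path(cup+d*.022,R,tray+d*.022,R,qb)
    print(yaw,up,"errs",np.round([ea,eb,ec],3),"grasp",qb.round(2),"tray",qc.round(2))
    for sg in(1,-1):
        R2=Ro.from_rotvec(d*sg*2.1)*R
        qd,ed=path(tray+d*.022,R,tray+d*.022,R2,qc);print("    pour",sg,round(ed,3),qd.round(2))
E
```

```text
[ 4.8 -0.1 -0.2] [-0.     0.064 -0.048]
[ 9.6 -0.5 -0.6] [-0.     0.128 -0.096]
[14.3 -1.  -1.4] [-0.     0.192 -0.144]
[18.9 -1.8 -2.4] [-0.     0.256 -0.192]
[23.4 -2.8 -3.8] [-0.    0.32 -0.24]
after sweep [-0.12  0.07 -1.08  0.86  0.28  1.34 -0.19] 4.500135789599303e-06 [0.36738429 0.47464539 0.91357528]
-30 1 errs [0.261 0.272 0.269] grasp [ 1.18 -0.3  -1.5   2.43  0.29  0.16 -2.52] tray [ 1.33 -0.3  -1.5   2.24  0.42  0.16 -2.52]
    pour 1 0.247 [ 1.52 -0.3  -1.5   2.25 -1.26  0.16 -2.52]
    pour -1 0.22 [-0.39  1.1  -0.45  2.09  2.04  1.93 -2.44]
-30 -1 errs [0.137 0.228 0.226] grasp [ 0.7  -0.3  -1.5   2.43  1.06  0.65 -0.55] tray [ 1.21 -0.3  -1.5   2.43  2.21  0.32 -1.26]
    pour 1 0.221 [ 0.4   1.46 -1.24  2.17  2.94  1.93 -2.52]
    pour -1 0.221 [ 1.21 -0.3  -1.5   2.43  2.21  0.32  0.84]
-45 1 errs [0.279 0.279 0.279] grasp [ 1.26 -0.3  -1.5   2.43  0.21  0.16 -2.52] tray [ 1.39 -0.3  -1.5   2.25  0.34  0.16 -2.52]
    pour 1 0.276 [ 1.58 -0.3  -1.5   2.26 -1.26  0.16 -2.52]
    pour -1 0.22 [ 1.15 -0.3  -1.5   2.43  1.79  0.4  -2.03]
-45 -1 errs [0. 0. 0.] grasp [-1
[... 990 characters left out ...]
4  1.18  0.13  1.85  0.74  1.58 -1.4 ] tray [-0.89  1.2   0.29  1.5   0.99  1.59 -1.04]
    pour 1 0.0 [-1.3   1.65  1.2   1.52  0.14  1.1  -2.52]
    pour -1 0.0 [-0.74  1.16  0.04  1.48  1.14  1.76  0.99]
-90 1 errs [0.229 0.116 0.151] grasp [-1.9   2.13  1.42  2.12 -0.77  1.12 -2.52] tray [-1.44  1.77  1.42  1.99 -0.74  0.57 -2.52]
    pour 1 0.325 [-1.25  0.88  1.42  2.18 -1.26  0.16 -2.52]
    pour -1 0.148 [-1.13  1.58  1.09  1.29  0.2   1.46 -1.51]
-90 -1 errs [0. 0. 0.] grasp [-1.26  1.28  0.47  1.71  0.41  1.54 -1.09] tray [-0.96  1.35  0.6   1.27  0.61  1.64 -0.78]
    pour 1 0.0 [-1.15  1.61  1.15  1.29  0.14  1.45 -2.52]
    pour -1 0.0 [-0.76  1.25  0.2   1.26  0.89  1.84  1.14]
```

Request:
play_rows --pt "4.8 -0.1 -0.2 0 0.064 -0.048 1" --pt "9.6 -0.5 -0.6 0 0.128 -0.096 1" --pt "14.3 -1.0 -1.4 0 0.192 -0.144 1" --pt "18.9 -1.8 -2.4 0 0.256 -0.192 1" --pt "23.4 -2.8 -3.8 0 0.32 -0.24 1"

```text
clock: 2.7
position: [0.3992, -0.4493, 0.9133]
tool_rot: [2.214, 0.001, 0.726]
force: [1.1, -1.3, -0.4]
grip_width: 0.0859
finger_force: 0.0
```

```bash
cat > chk.py <<'E'
from plan import *
s=observe();log(s);q=np.array(s['qpos']);p,R,pts=fk(q,P,S,True)
print("t",round(float(s['clock']),2),q.round(2),"pos",np.round(s['position'],3),"err",np.abs(p-s['position']).max().round(4),"elbow,wrist",pts[1].round(2),pts[2].round(2),"F",np.round(s['force'],1))
E
python3 chk.py
```

```text
t 2.7 [ 0.9   0.01 -0.24  0.89  0.15  1.32 -0.15] pos [ 0.399 -0.449  0.913] err 0.0006 elbow,wrist [-0.02 -0.02  0.85] [ 0.22 -0.25  1.11] F [ 1.1 -1.3 -0.4]
```

Request:
play_rows --pt "4.8 -0.1 -0.2 0 0.064 -0.048 1" --pt "9.6 -0.5 -0.6 0 0.128 -0.096 1" --pt "14.3 -1.0 -1.4 0 0.192 -0.144 1" --pt "18.9 -1.8 -2.4 0 0.256 -0.192 1" --pt "23.4 -2.8 -3.8 0 0.32 -0.24 1"

```text
clock: 3.2
position: [0.543, -0.2585, 0.9133]
tool_rot: [2.215, 0.002, 1.126]
force: [0.5, -1.1, 0.1]
grip_width: 0.0853
finger_force: 0.0
```

Request:
play_rows --pt "4.8 -0.1 -0.2 0 0.064 -0.048 1" --pt "9.6 -0.5 -0.6 0 0.128 -0.096 1" --pt "14.3 -1.0 -1.4 0 0.192 -0.144 1" --pt "18.9 -1.8 -2.4 0 0.256 -0.192 1" --pt "23.4 -2.8 -3.8 0 0.32 -0.24 1"

```text
clock: 3.7
position: [0.6012, -0.0268, 0.9133]
tool_rot: [2.216, 0.002, 1.526]
force: [1.1, 0.5, 0.6]
grip_width: 0.0857
finger_force: 0.0
```

Request:
play_rows --pt "4.8 -0.1 -0.2 0 0.064 -0.048 1" --pt "9.6 -0.5 -0.6 0 0.128 -0.096 1" --pt "14.3 -1.0 -1.4 0 0.192 -0.144 1" --pt "18.9 -1.8 -2.4 0 0.256 -0.192 1" --pt "23.4 -2.8 -3.8 0 0.32 -0.24 1"

```text
clock: 4.2
position: [0.5646, 0.2094, 0.9131]
tool_rot: [2.217, 0.002, 1.926]
force: [0.3, -0.3, 0.3]
grip_width: 0.0856
finger_force: 0.0
```

```bash
python3 chk.py
```

```text
t 4.2 [ 0.23  0.05 -0.83  0.86  0.22  1.33 -0.17] pos [0.565 0.209 0.913] err 0.0027 elbow,wrist [ 0.02 -0.03  0.85] [0.32 0.12 1.11] F [ 0.3 -0.3  0.3]
```

Request:
play_rows --pt "4.8 -0.1 -0.2 0 0.064 -0.048 1" --pt "9.6 -0.5 -0.6 0 0.128 -0.096 1" --pt "14.3 -1.0 -1.4 0 0.192 -0.144 1" --pt "18.9 -1.8 -2.4 0 0.256 -0.192 1" --pt "23.4 -2.8 -3.8 0 0.32 -0.24 1"

```text
clock: 4.7
position: [0.4389, 0.4126, 0.913]
tool_rot: [2.217, 0.002, 2.326]
force: [0.6, -0.1, 0.9]
grip_width: 0.0855
finger_force: 0.0
```

```bash
python3 chk.py; cat > go.py <<'E'
from plan import *
import sys
def go(tp,tR,n,m=5):
    """print m rows of n-row straight path; simulate limits along it"""
    s=observe();log(s);p0,R0=pose(s);q=np.array(s['qpos'])
    dp=R0.inv().apply(np.array(tp)-p0)*100;rv=(R0.inv()*tR).as_rotvec()
    print("shift",dp.round(1),"rot",rv.round(2),"rows>=",np.linalg.norm(dp)/5,np.linalg.norm(rv)/.149)
    E=0;J=[];M=0
    for a in np.linspace(0,1,n+1)[1:]:
        q2,e=ik(p0+a*(np.array(tp)-p0),R0*Ro.from_rotvec(a*rv),q);M=max(M,abs(q2-q).max());q=q2;E=max(E,e)
        J.append(min((q-lo).min(),(hi-q).min()))
    pts=fk(q,P,S,True)[2]
    print("end q",q.round(2),"err",round(E,4),"min margin",round(min(J),2),"max dq/row",round(M,2),"elbow",pts[1].round(2),"wrist",pts[2].round(2))
    for k in range(1,m+1): print((dp*k/n).round(1).tolist()+(rv*k/n).round(2).tolist())
yaw=-60;d=np.array([np.cos(np.radians(yaw)),np.sin(np.radians(yaw)),0]);RG=frame(d,[0,0,-1])
cup=np.array([.403,.144,.113])
E
python3 -c "
from go import *
go(cup-d*.16+[0,0,.17],RG,18)"
```

```text
t 4.7 [-0.01  0.07 -1.02  0.86  0.26  1.34 -0.18] pos [0.439 0.413 0.913] err 0.003 elbow,wrist [ 0.04 -0.02  0.85] [0.25 0.23 1.11] F [ 0.6 -0.1  0.9]
shift [ -1.4 -60.7  24.1] rot [ 0.9  -1.54 -0.56] rows>= 13.072333724793992 12.565574492260485
end q [-1.37  0.87 -0.04  1.82  0.76  1.93 -1.29] err 0.0 min margin 0.0 max dq/row 0.26 elbow [0.11 0.39 0.66] wrist [0.16 0.57 0.28]
[-0.1, -3.4, 1.3, 0.05, -0.09, -0.03]
[-0.2, -6.7, 2.7, 0.1, -0.17, -0.06]
[-0.2, -10.1, 4.0, 0.15, -0.26, -0.09]
[-0.3, -13.5, 5.4, 0.2, -0.34, -0.12]
[-0.4, -16.9, 6.7, 0.25, -0.43, -0.15]
```

```bash
python3 -c "
from go import *
for h in(.0,.05,.1): go(cup-d*.14+[0,0,h],RG,25,5 if h==.05 else 0)"
```

```text
shift [ -3.3 -74.6  34. ] rot [ 0.9  -1.54 -0.56] rows>= 16.40601984202492 12.565574492260485
end q [-1.15  1.19 -0.32  1.75  0.85  1.93 -1.61] err 0.0 min margin 0.0 max dq/row 0.12 elbow [0.22 0.44 0.52] wrist [0.17 0.55 0.11]
shift [ -3.3 -70.6  31. ] rot [ 0.9  -1.54 -0.56] rows>= 15.432379626068345 12.565574492260485
end q [-1.18  1.09 -0.27  1.8   0.82  1.93 -1.54] err 0.0 min margin 0.0 max dq/row 0.14 elbow [0.2  0.43 0.57] wrist [0.17 0.55 0.16]
[-0.1, -2.8, 1.2, 0.04, -0.06, -0.02]
[-0.3, -5.6, 2.5, 0.07, -0.12, -0.04]
[-0.4, -8.5, 3.7, 0.11, -0.19, -0.07]
[-0.5, -11.3, 5.0, 0.14, -0.25, -0.09]
[-0.7, -14.1, 6.2, 0.18, -0.31, -0.11]
shift [ -3.3 -66.6  28. ] rot [ 0.9  -1.54 -0.56] rows>= 14.462337113664006 12.565574492260485
end q [-1.22  0.99 -0.21  1.83  0.8   1.93 -1.46] err 0.0 min margin 0.0 max dq/row 0.16 elbow [0.17 0.41 0.61] wrist [0.17 0.55 0.21]
```

Request:
play_rows --pt "-0.1 -2.8 1.2 0.04 -0.06 -0.02 1" --pt "-0.3 -5.6 2.5 0.07 -0.12 -0.04 1" --pt "-0.4 -8.5 3.7 0.11 -0.19 -0.07 1" --pt "-0.5 -11.3 5.0 0.14 -0.25 -0.09 1" --pt "-0.7 -14.1 6.2 0.18 -0.31 -0.11 1"

```text
clock: 5.2
position: [0.4185, 0.3812, 0.7625]
tool_rot: [2.375, 0.294, 2.162]
force: [0.5, -0.6, -0.2]
grip_width: 0.0853
finger_force: 0.0
```

```bash
python3 chk.py; python3 -c "
from go import *
go(cup-d*.14+[0,0,.05],RG,20)"
```

```text
t 5.2 [-0.01 -0.05 -1.06  1.26  0.51  1.31 -0.35] pos [0.418 0.381 0.762] err 0.0031 elbow,wrist [-0.03 -0.03  0.85] [0.19 0.31 0.99] F [ 0.5 -0.6 -0.2]
shift [ 12.7 -50.5  32.9] rot [ 0.71 -1.23 -0.45] rows>= 12.330773796943218 10.017871114687749
end q [-1.18  1.09 -0.27  1.8   0.82  1.93 -1.54] err 0.0 min margin 0.0 max dq/row 0.14 elbow [0.2  0.43 0.57] wrist [0.17 0.55 0.16]
[0.6, -2.5, 1.6, 0.04, -0.06, -0.02]
[1.3, -5.1, 3.3, 0.07, -0.12, -0.04]
[1.9, -7.6, 4.9, 0.11, -0.18, -0.07]
[2.5, -10.1, 6.6, 0.14, -0.25, -0.09]
[3.2, -12.6, 8.2, 0.18, -0.31, -0.11]
```

Request:
play_rows --pt "0.6 -2.5 1.6 0.04 -0.06 -0.02 1" --pt "1.3 -5.1 3.3 0.07 -0.12 -0.04 1" --pt "1.9 -7.6 4.9 0.11 -0.18 -0.07 1" --pt "2.5 -10.1 6.6 0.14 -0.25 -0.09 1" --pt "3.2 -12.6 8.2 0.18 -0.31 -0.11 1"

```text
clock: 5.7
position: [0.3969, 0.3529, 0.6136]
tool_rot: [2.498, 0.602, 2.031]
force: [0.1, -1.5, -0.1]
grip_width: 0.0852
finger_force: 0.0
```

```bash
python3 chk.py; python3 -c "
from go import *
go(cup-d*.14+[0,0,.05],RG,15)"
```

```text
t 5.7 [-0.17  0.1  -1.25  1.57  0.95  1.58 -0.77] pos [0.397 0.353 0.614] err 0.0031 elbow,wrist [ 0.06 -0.02  0.85] [0.15 0.4  0.83] F [ 0.1 -1.5 -0.1]
shift [ 21.4 -31.7  26.2] rot [ 0.53 -0.92 -0.34] rows>= 9.268951297035924 7.501130861153044
end q [-1.18  1.09 -0.27  1.8   0.82  1.93 -1.54] err 0.0 min margin 0.0 max dq/row 0.14 elbow [0.2  0.43 0.57] wrist [0.17 0.55 0.16]
[1.4, -2.1, 1.7, 0.04, -0.06, -0.02]
[2.9, -4.2, 3.5, 0.07, -0.12, -0.05]
[4.3, -6.3, 5.2, 0.11, -0.18, -0.07]
[5.7, -8.5, 7.0, 0.14, -0.25, -0.09]
[7.1, -10.6, 8.7, 0.18, -0.31, -0.11]
```

Request:
play_rows --pt "1.4 -2.1 1.7 0.04 -0.06 -0.02 1" --pt "2.9 -4.2 3.5 0.07 -0.12 -0.05 1" --pt "4.3 -6.3 5.2 0.11 -0.18 -0.07 1" --pt "5.7 -8.5 7.0 0.14 -0.25 -0.09 1" --pt "7.1 -10.6 8.7 0.18 -0.31 -0.11 1"

```text
clock: 6.2
position: [0.3751, 0.3239, 0.4622]
tool_rot: [2.607, 0.921, 1.925]
force: [1.0, -0.2, -0.1]
grip_width: 0.0852
finger_force: 0.0
```

```bash
python3 chk.py; python3 -c "
from go import *
go(cup-d*.14+[0,0,.05],RG,10)"
```

```text
t 6.2 [-0.6   0.39 -1.04  1.8   1.08  1.92 -1.16] pos [0.375 0.324 0.462] err 0.0035 elbow,wrist [0.18 0.09 0.81] [0.14 0.47 0.63] F [ 1.  -0.2 -0.1]
shift [ 21.4 -16.   15.3] rot [ 0.35 -0.61 -0.23] rows>= 6.156267715101863 4.979827571398595
end q [-1.18  1.09 -0.27  1.8   0.82  1.93 -1.54] err 0.0 min margin 0.0 max dq/row 0.12 elbow [0.2  0.43 0.57] wrist [0.17 0.55 0.16]
[2.1, -1.6, 1.5, 0.04, -0.06, -0.02]
[4.3, -3.2, 3.1, 0.07, -0.12, -0.05]
[6.4, -4.8, 4.6, 0.11, -0.18, -0.07]
[8.6, -6.4, 6.1, 0.14, -0.25, -0.09]
[10.7, -8.0, 7.6, 0.18, -0.31, -0.11]
```

Request:
play_rows --pt "2.1 -1.6 1.5 0.04 -0.06 -0.02 1" --pt "4.3 -3.2 3.1 0.07 -0.12 -0.05 1" --pt "6.4 -4.8 4.6 0.11 -0.18 -0.07 1" --pt "8.6 -6.4 6.1 0.14 -0.25 -0.09 1" --pt "10.7 -8.0 7.6 0.18 -0.31 -0.11 1"

```text
clock: 6.7
position: [0.3533, 0.2957, 0.3137]
tool_rot: [2.69, 1.246, 1.816]
force: [0.7, -0.8, -0.7]
grip_width: 0.0853
finger_force: 0.0
```

```bash
python3 chk.py; python3 -c "
from go import *
go(cup-d*.14+[0,0,.05],RG,5)"
```

```text
t 6.7 [-1.05  0.66 -0.5   1.89  0.94  1.92 -1.4 ] pos [0.353 0.296 0.314] err 0.002 elbow,wrist [0.18 0.27 0.74] [0.15 0.53 0.41] F [ 0.7 -0.8 -0.7]
shift [13.5 -5.6  5.2] rot [ 0.17 -0.3  -0.12] rows>= 3.1016675237465257 2.4682065997868117
end q [-1.18  1.09 -0.27  1.8   0.82  1.93 -1.54] err 0.0 min margin 0.0 max dq/row 0.09 elbow [0.2  0.43 0.57] wrist [0.17 0.55 0.16]
[2.7, -1.1, 1.0, 0.03, -0.06, -0.02]
[5.4, -2.2, 2.1, 0.07, -0.12, -0.05]
[8.1, -3.3, 3.1, 0.1, -0.18, -0.07]
[10.8, -4.4, 4.2, 0.14, -0.24, -0.09]
[13.5, -5.6, 5.2, 0.17, -0.3, -0.12]
```

Request:
play_rows --pt "2.7 -1.1 1.0 0.03 -0.06 -0.02 1" --pt "5.4 -2.2 2.1 0.07 -0.12 -0.05 1" --pt "8.1 -3.3 3.1 0.1 -0.18 -0.07 1" --pt "10.8 -4.4 4.2 0.14 -0.24 -0.09 1" --pt "13.5 -5.6 5.2 0.17 -0.3 -0.12 1"

```text
clock: 7.2
position: [0.3326, 0.2656, 0.1628]
tool_rot: [-2.378, 1.565, 2.859]
force: [-0.2, 0.9, 0.0]
grip_width: 0.0853
finger_force: 0.0
```

```bash
python3 chk.py; cat > wc.py <<'E'
import numpy as np,cv2
from workcell import viewer
def wcloud(name):
    i=viewer.camera_info("wrist");P,d=viewer.grab_frame("wrist");cv2.imwrite(f"pics/{name}.png",P[:,:,::-1])
    v,u=np.mgrid[:420,:560];x=(u-i['cx'])/i['fx'];y=(v-i['cy'])/i['fy'];th=np.hypot(x,y)+1e-9
    k=np.tan(th)/th;c=np.stack([x*k*d,y*k*d,d],-1);X=(c-i['t'])@np.array(i['R']);X[d==0]=np.nan
    return P,X
E
python3 - <<'E'
from wc import *
from scipy.optimize import least_squares
P,X=wcloud("w2");A=X.reshape(-1,3)
for zl,zh in((.1,.128),(.068,.093),(.034,.06)):
    s=A[(A[:,2]>zl)&(A[:,2]<zh)&(np.hypot(A[:,0]-.403,A[:,1]-.144)<.05)]
    if len(s)<20: print(zl,len(s));continue
    o=least_squares(lambda c:np.hypot(s[:,0]-c[0],s[:,1]-c[1])-.032,[.403,.144],loss='soft_l1',f_scale=.001);print(zl,len(s),o.x.round(4),np.abs(o.fun).mean())
s=A[np.hypot(A[:,0]-.403,A[:,1]-.144)<.04];print("zmax",np.nanpercentile(s[:,2],[95,99,100]).round(4))
E
```

```text
t 7.2 [-1.19  1.09 -0.26  1.8   0.82  1.92 -1.53] pos [0.333 0.266 0.163] err 0.001 elbow,wrist [0.2  0.43 0.57] [0.17 0.55 0.16] F [-0.2  0.9  0. ]
0.1 2572 [0.4045 0.1424] 0.00045769799161377885
0.068 2305 [0.4044 0.1423] 0.0004537430161884665
0.034 2332 [0.4044 0.1423] 0.00047265898364741996
zmax [0.1227 0.128  0.1296]
```

View pics/w2.png

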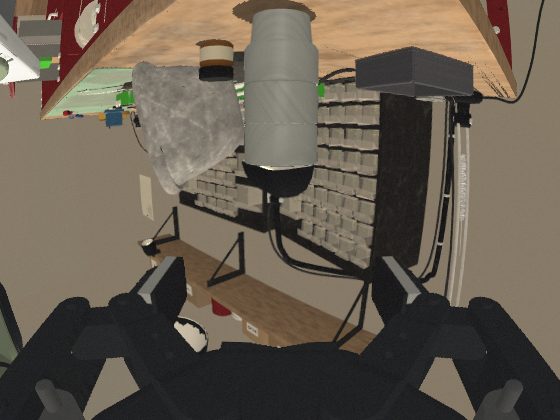

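```bash
sed -i 's/^cup=.*/cup=np.array([.4045,.1424,.114])/' go.py; python3 -c "
from go import *
go(cup-d*.10,RG,5)
go(cup+d*.026,RG,10)"
```

```text
shift [4.4 0.3 4.1] rot [-0.    0.    0.01] rows>= 1.2009504466482457 0.0947833958343511
end q [-1.15  1.17 -0.23  1.83  0.87  1.83 -1.6 ] err 0.0 min margin 0.03 max dq/row 0.02 elbow [0.22 0.43 0.53] wrist [0.19 0.51 0.11]
[0.9, 0.1, 0.8, -0.0, 0.0, 0.0]
[1.7, 0.1, 1.6, -0.0, 0.0, 0.01]
[2.6, 0.2, 2.5, -0.0, 0.0, 0.01]
[3.5, 0.3, 3.3, -0.0, 0.0, 0.01]
[4.4, 0.3, 4.1, -0.0, 0.0, 0.01]
shift [ 4.4  0.3 16.7] rot [-0.    0.    0.01] rows>= 3.4584528066734777 0.0947833958343511
end q [-1.    1.15 -0.17  2.    1.02  1.69 -1.66] err 0.0 min margin 0.04 max dq/row 0.02 elbow [0.28 0.39 0.54] wrist [0.25 0.4  0.11]
[0.4, 0.0, 1.7, -0.0, 0.0, 0.0]
[0.9, 0.1, 3.3, -0.0, 0.0, 0.0]
[1.3, 0.1, 5.0, -0.0, 0.0, 0.0]
[1.8, 0.1, 6.7, -0.0, 0.0, 0.01]
[2.2, 0.2, 8.4, -0.0, 0.0, 0.01]
```

```bash
python3 -c "
from k import *
for _ in range(3):
    s=observe();print(s['clock'],np.round(s['position'],4),np.round(s['tool_rot'],4),pose(s)[1].as_matrix().round(4)[:,0])"
```

```text
7.25 [0.3316 0.2635 0.1575] [-1.2978  1.5567 -2.3451] [-0.0099 -0.0101 -0.9999]
7.25 [0.3316 0.2635 0.1575] [-1.2978  1.5567 -2.3451] [-0.0099 -0.0101 -0.9999]
7.25 [0.3316 0.2635 0.1575] [-1.2978  1.5567 -2.3451] [-0.0099 -0.0101 -0.9999]
```

Request:
play_rows --pt "1.5 0.1 1.3 0 0 0 1" --pt "3 0.2 2.7 0 0 0.01 1" --pt "4 0.3 4 0 0 0.01 1" --pt "4 0.3 4 0 0 0.01 1" --pt "4 0.3 4 0 0 0.01 1"

```text
clock: 7.75
position: [0.3556, 0.2334, 0.1249]
tool_rot: [2.361, 1.558, 1.315]
force: [-0.4, -0.4, 0.4]
grip_width: 0.0851
finger_force: 0.0
```

```bash
python3 -c "
from go import *
s=observe();print(np.round(s['position'],4),s['qd'].round(3))
go(cup+d*.026,RG,5)"
```

```text
[0.3556 0.2334 0.1249] [-0.015 -0.003 -0.008 -0.009 -0.003  0.006  0.001]
shift [ 1.  -0.3 12.9] rot [ 0.   -0.01 -0.01] rows>= 2.5956870122666453 0.08374568617097948
end q [-1.    1.15 -0.17  2.    1.02  1.69 -1.66] err 0.0 min margin 0.12 max dq/row 0.04 elbow [0.28 0.39 0.54] wrist [0.25 0.4  0.11]
[0.2, -0.1, 2.6, 0.0, -0.0, -0.0]
[0.4, -0.1, 5.2, 0.0, -0.0, -0.0]
[0.6, -0.2, 7.8, 0.0, -0.01, -0.01]
[0.8, -0.3, 10.3, 0.0, -0.01, -0.01]
[1.0, -0.3, 12.9, 0.0, -0.01, -0.01]
```

Request:
play_rows --pt "0.4 -0.1 3 0 -0.005 -0.005 1" --pt "0.8 -0.2 6 0 -0.01 -0.01 1" --pt "1 -0.2 8 0 -0.01 -0.01 1" --pt "1 -0.2 8 0 -0.01 -0.01 1" --pt "1 -0.2 8 0 -0.01 -0.01 1"

```text
clock: 8.25
position: [0.3937, 0.164, 0.1138]
tool_rot: [-0.877, 1.569, -1.922]
force: [-0.4, 0.9, -1.1]
grip_width: 0.0852
finger_force: 0.0
```

```bash
python3 -c "
from go import *
s=observe();print(np.round(s['position'],4),s['force'])
go(cup+d*.026,RG,5,0)"
```

```text
[0.3937 0.164  0.1138] [-0.41290222  0.92761968 -1.05817872]
shift [-0.  -0.2  5. ] rot [0. 0. 0.] rows>= 1.0029292569742219 0.0196791317481027
end q [-1.    1.15 -0.16  2.    1.02  1.69 -1.66] err 0.0 min margin 0.19 max dq/row 0.01 elbow [0.28 0.4  0.54] wrist [0.25 0.4  0.11]
```

Request:
play_rows --pt "0 -0.1 2 0 0 0 1" --pt "0 -0.2 3.5 0 0 0 1" --pt "0 -0.2 5 0 0 0 1" --pt "0 -0.2 5 0 0 0 1" --pt "0 -0.2 5 0 0 0 1"

```text
clock: 8.75
position: [0.4171, 0.1191, 0.1136]
tool_rot: [-0.826, 1.568, -1.872]
force: [0.5, 0.2, -0.7]
grip_width: 0.0855
finger_force: 0.0
```

```bash
python3 -c "
from go import *
s=observe();print(np.round(s['position'],4),s['force'])
go(cup+d*.026,RG,5,0)"
```

```text
[0.4171 0.1191 0.1136] [ 0.53052976  0.23248527 -0.72956914]
shift [-0.   0.1 -0. ] rot [0. 0. 0.] rows>= 0.01925697202510984 0.025187892423954538
end q [-1.    1.15 -0.16  2.    1.02  1.69 -1.66] err 0.0 min margin 0.24 max dq/row 0.0 elbow [0.28 0.4  0.54] wrist [0.25 0.4  0.11]
```

Close.

Request:
play_rows --pt "0 0.05 0 0 0 0 0.6" --pt "0 0.1 0 0 0 0 0.5" --pt "0 0.1 0 0 0 0 0.3" --pt "0 0.1 0 0 0 0 0.2" --pt "0 0.1 0 0 0 0 0.2" --squeeze 30

```text
clock: 9.25
position: [0.4179, 0.1198, 0.1135]
tool_rot: [-0.846, 1.568, -1.89]
force: [-0.5, 0.2, -0.1]
grip_width: 0.0643
finger_force: 32.7
```

Request:
play_rows --pt "0 0 0 0 0 0 -0.2" --pt "0 0 0 0 0 0 -0.2" --pt "0 0 0 0 0 0 -0.2" --pt "0 0 0 0 0 0 -0.2" --pt "0 0 0 0 0 0 -0.2" --squeeze 30

```text
clock: 9.75
position: [0.4179, 0.1197, 0.1136]
tool_rot: [-0.8, 1.567, -1.845]
force: [0.9, 0.8, -0.7]
grip_width: 0.0642
finger_force: 32.7
```

Request:
play_rows --pt "-0.7 0 0 0 0 0 -0.2" --pt "-1.5 0 0 0 0 0 -0.2" --pt "-2.3 0 0 0 0 0 -0.2" --pt "-3.1 0 0 0 0 0 -0.2" --pt "-4 0 0 0 0 0 -0.2"

```text
clock: 10.25
position: [0.418, 0.1198, 0.1545]
tool_rot: [-0.758, 1.568, -1.803]
force: [-0.7, -0.2, -0.5]
grip_width: 0.0642
finger_force: 32.8
```

Request:
play_rows --pt "-1.2 0 0 0 0 0 -0.2" --pt "-2.4 0 0 0 0 0 -0.2" --pt "-3.4 0 0 0 0 0 -0.2" --pt "-4 0 0 0 0 0 -0.2" --pt "-4 0 0 0 0 0 -0.2"

```text
clock: 10.75
position: [0.4181, 0.12, 0.1943]
tool_rot: [-0.65, 1.568, -1.695]
force: [0.3, 0.7, -1.2]
grip_width: 0.0643
finger_force: 32.8
```

```bash
python3 - <<'E'
from go import *
from workcell import viewer
import cv2
a,_=viewer.grab_frame("scene");b,_=viewer.grab_frame("top")
cv2.imwrite("pics/l.png",np.hstack([cv2.resize(a[140:360,180:400],(400,400)),cv2.resize(b[180:330,200:350],(400,400))])[:,:,::-1])
s=observe();print(s['grip_width'],s['force'],np.round(s['position'],3))
tray=np.array([.609,.096,.12])
for dz in (.0,.08):
    go(tray+d*.026+[0,0,dz],RG,10)
E
```

```text
0.0644423506979282 [-0.27799588 -0.19052566 -1.03275247] [0.418 0.12  0.194]
shift [ 7.3 15.3 14.2] rot [0. 0. 0.] rows>= 4.435562348119359 0.026475674801354765
end q [-0.77  1.16  0.    1.76  1.33  1.62 -1.36] err 0.0 min margin 0.2 max dq/row 0.04 elbow [0.37 0.32 0.53] wrist [0.46 0.36 0.12]
[0.7, 1.5, 1.4, 0.0, 0.0, 0.0]
[1.5, 3.1, 2.8, 0.0, 0.0, 0.0]
[2.2, 4.6, 4.3, 0.0, 0.0, 0.0]
[2.9, 6.1, 5.7, 0.0, 0.0, 0.0]
[3.7, 7.7, 7.1, 0.0, 0.0, 0.0]
shift [-0.7 15.3 14.3] rot [0. 0. 0.] rows>= 4.186799603856154 0.026475674801354765
end q [-0.76  1.01 -0.    1.82  1.34  1.65 -1.27] err 0.0 min margin 0.2 max dq/row 0.04 elbow [0.34 0.29 0.6 ] wrist [0.46 0.36 0.2 ]
[-0.1, 1.5, 1.4, 0.0, 0.0, 0.0]
[-0.1, 3.1, 2.9, 0.0, 0.0, 0.0]
[-0.2, 4.6, 4.3, 0.0, 0.0, 0.0]
[-0.3, 6.1, 5.7, 0.0, 0.0, 0.0]
[-0.3, 7.7, 7.1, 0.0, 0.0, 0.0]
```

View pics/l.png

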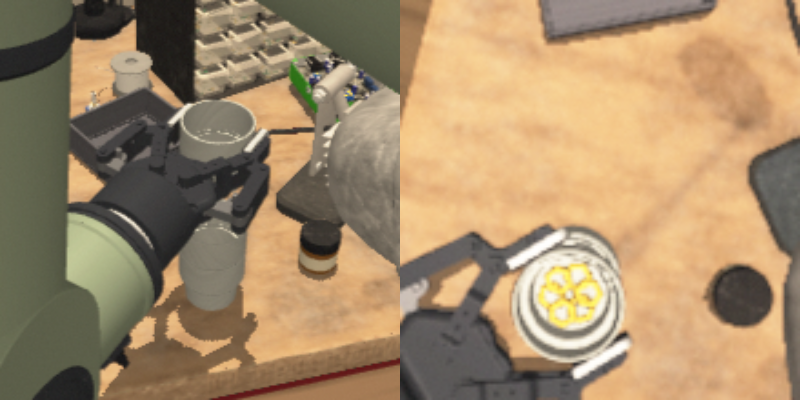

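Request:
play_rows --pt "0 1 1 0 0 0 -0.2" --pt "0 3 3 0 0 0 -0.2" --pt "0 5.5 5 0 0 0 -0.2" --pt "0 8 7.5 0 0 0 -0.2" --pt "0 10 9.5 0 0 0 -0.2"

```text
clock: 11.35
position: [0.5544, 0.0866, 0.1936]
tool_rot: [-0.661, 1.566, -1.707]
force: [-0.4, 1.1, -2.1]
grip_width: 0.0635
finger_force: 32.9
```

Request:
play_rows --pt "0.5 2 2 0 0 0 -0.2" --pt "2 4 3.7 0 0 0 -0.2" --pt "4 5 4.5 0 0 0 -0.2" --pt "6 5.3 4.8 0 0 0 -0.2" --pt "7 5.3 4.8 0 0 0 -0.2"

```text
clock: 11.85
position: [0.6225, 0.0715, 0.1219]
tool_rot: [-0.924, 1.565, -1.97]
force: [-0.8, -0.1, -1.6]
grip_width: 0.0639
finger_force: 33.0
```

```bash
python3 - <<'E'
from go import *
tray=np.array([.609,.096,.12])
go(tray+d*.026,RG,10,0)
s=observe();p,R=pose(s)
print(R.as_matrix().round(2), s['position'])
go(p,R*Ro.from_rotvec([0,0,-2.15]),15,0)
go(p,R*Ro.from_rotvec([0,0,-2.4]),15,0)
E
```

```text
shift [ 0.2  0.1 -0.2] rot [0. 0. 0.] rows>= 0.055475713559015885 0.03674349199869824
end q [-0.76  1.16 -0.01  1.76  1.34  1.63 -1.36] err 0.0 min margin 0.3 max dq/row 0.0 elbow [0.37 0.32 0.53] wrist [0.46 0.36 0.12]
[[-0.    0.87  0.5 ]
 [-0.    0.5  -0.87]
 [-1.   -0.    0.  ]] [0.62250049 0.07151745 0.12189173]
shift [0. 0. 0.] rot [-0.    0.   -2.15] rows>= 0.0 14.429530201342285
end q [-0.71  1.16 -0.08  1.76  1.38  1.69  0.79] err 0.0 min margin 0.24 max dq/row 0.14 elbow [0.39 0.3  0.53] wrist [0.46 0.36 0.12]
shift [0. 0. 0.] rot [-0.   0.  -2.4] rows>= 0.0 16.107382550335572
end q [-0.7   1.16 -0.08  1.76  1.38  1.69  1.04] err 0.0 min margin 0.24 max dq/row 0.16 elbow [0.39 0.29 0.53] wrist [0.46 0.36 0.12]
```

Request:
play_rows --pt "0 0 0 0 0 -0.08 -0.2" --pt "0 0 0 0 0 -0.2 -0.2" --pt "0 0 0 0 0 -0.33 -0.2" --pt "0 0 0 0 0 -0.46 -0.2" --pt "0 0 0 0 0 -0.6 -0.2"

```text
clock: 12.35
position: [0.6221, 0.0727, 0.1237]
tool_rot: [-1.566, 0.962, -2.611]
force: [-0.3, 0.5, -2.0]
grip_width: 0.0644
finger_force: 33.0
```

Request:
play_rows --pt "0 0 0 0 0 -0.13 -0.2" --pt "0 0 0 0 0 -0.26 -0.2" --pt "0 0 0 0 0 -0.39 -0.2" --pt "0 0 0 0 0 -0.52 -0.2" --pt "0 0 0 0 0 -0.65 -0.2"

```text
clock: 12.85
position: [0.6221, 0.0727, 0.1237]
tool_rot: [-1.568, 0.312, -2.615]
force: [0.5, 0.1, -1.3]
grip_width: 0.0642
finger_force: 33.0
```

Request:
play_rows --pt "0 0 0 0 0 -0.11 -0.2" --pt "0 0 0 0 0 -0.22 -0.2" --pt "0 0 0 0 0 -0.33 -0.2" --pt "0 0 0 0 0 -0.43 -0.2" --pt "0 0 0 0 0 -0.53 -0.2"

```text
clock: 13.35
position: [0.6221, 0.0727, 0.1237]
tool_rot: [-1.568, -0.216, -2.616]
force: [0.2, 0.1, -1.3]
grip_width: 0.0642
finger_force: 33.0
```

Request:
play_rows --pt "0 0 0 0 0 -0.1 -0.2" --pt "0 0 0 0 0 -0.2 -0.2" --pt "0 0 0 0 0 -0.3 -0.2" --pt "0 0 0 0 0 -0.4 -0.2" --pt "0 0 0 0 0 -0.5 -0.2"

```text
clock: 13.85
position: [0.6221, 0.0727, 0.1237]
tool_rot: [-1.567, -0.716, -2.618]
force: [0.2, 0.9, -0.7]
grip_width: 0.0643
finger_force: 33.2
```

Request:
play_rows --pt "0 0 0 0 0 -0.1 -0.2" --pt "0 0 0 0 0 -0.2 -0.2" --pt "0 0 0 0 0 -0.2 -0.2" --pt "0 0 0 0 0 -0.2 -0.2" --pt "0 0 0 0 0 -0.2 -0.2"

```text
clock: 14.35
position: [0.622, 0.0728, 0.1236]
tool_rot: [-1.567, -0.909, -2.619]
force: [-0.3, 0.4, -0.6]
grip_width: 0.0642
finger_force: 33.3
```

```bash
python3 - <<'E'
from go import *
from workcell import viewer
import cv2
a,_=viewer.grab_frame("scene");b,_=viewer.grab_frame("top")
cv2.imwrite("pics/p.png",np.hstack([cv2.resize(a[140:300,180:340],(400,400)),cv2.resize(b[90:210,220:340],(400,400))])[:,:,::-1])
s=observe();print(s['clock'],s['grip_width'],s['force'],np.round(s['position'],3),s['qpos'].round(2))
E
```

```text
14.45 0.06430920951737938 [ 0.52028971  0.35891292 -0.32173194] [0.622 0.073 0.124] [-0.7   1.15 -0.09  1.76  1.38  1.7   1.12]
```

View pics/p.png

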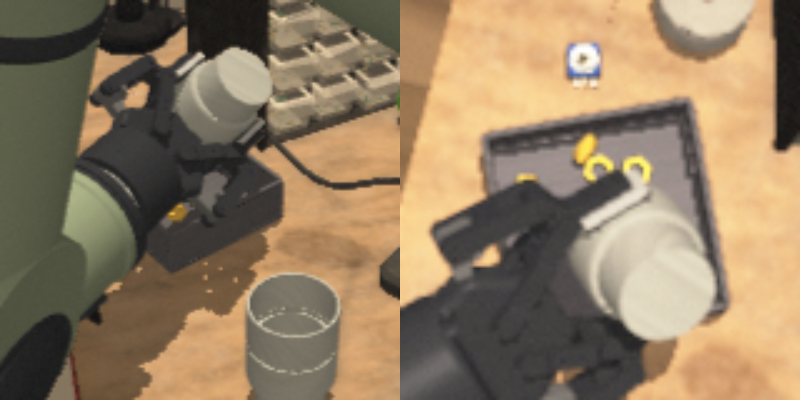

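Request:
play_rows --pt "0 0 0 0 0 -0.12 -0.2" --pt "0 0 0 0 0 -0.24 -0.2" --pt "0 0 0 0 0 -0.12 -0.2" --pt "2.3 -1.8 0 0 0 -0.12 -0.2" --pt "4.7 -3.7 0 0 0 0 -0.2"

```text
clock: 14.95
position: [0.6221, 0.073, 0.1835]
tool_rot: [-1.566, -0.912, -2.619]
force: [0.4, -0.1, 0.0]
grip_width: 0.064
finger_force: 33.3
```

```bash
cat >> go.py <<'E'
ph=np.radians(8);dt=d*np.cos(ph)+np.array([0,0,-np.sin(ph)]);RT=frame(dt,[0,0,-1])
place=np.array([.50,.19,0])
E
python3 - <<'E'
from go import *
go(place+d*.026+[0,0,.18],RG,18)
E
```

```text
shift [  2.6   3.9 -13.6] rot [-0.    0.    2.48] rows>= 2.887745909926632 16.662770953304815
end q [-1.01  1.04 -0.01  1.83  1.1   1.7  -1.34] err 0.0 min margin 0.2 max dq/row 0.14 elbow [0.26 0.37 0.59] wrist [0.35 0.45 0.18]
[0.1, 0.2, -0.8, -0.0, 0.0, 0.14]
[0.3, 0.4, -1.5, -0.0, 0.0, 0.28]
[0.4, 0.7, -2.3, -0.0, 0.0, 0.41]
[0.6, 0.9, -3.0, -0.0, 0.0, 0.55]
[0.7, 1.1, -3.8, -0.0, 0.0, 0.69]
```

Request:
play_rows --pt "0 0 0 0 0 0.14 -0.2" --pt "0 0 0 0 0 0.28 -0.2" --pt "0 0 0 0 0 0.42 -0.2" --pt "0 0 0 0 0 0.56 -0.2" --pt "0 0 0 0 0 0.7 -0.2"

```text
clock: 15.45
position: [0.6224, 0.0732, 0.1835]
tool_rot: [-1.568, -0.205, -2.616]
force: [0.7, -0.2, -1.2]
grip_width: 0.0642
finger_force: 33.3
```

Request:
play_rows --pt "0 0 0 0 0 0.14 -0.2" --pt "0 0 0 0 0 0.28 -0.2" --pt "0 0 0 0 0 0.42 -0.2" --pt "0 0 0 0 0 0.56 -0.2" --pt "0 0 0 0 0 0.7 -0.2"

```text
clock: 15.95
position: [0.6224, 0.0732, 0.1834]
tool_rot: [-1.568, 0.495, -2.614]
force: [-0.6, 0.0, -0.2]
grip_width: 0.0644
finger_force: 33.3
```

Request:
play_rows --pt "0 0 0 0 0 0.14 -0.2" --pt "0 0 0 0 0 0.28 -0.2" --pt "0 0 0 0 0 0.42 -0.2" --pt "0 0 0 0 0 0.56 -0.2" --pt "0 0 0 0 0 0.7 -0.2"

```text
clock: 16.45
position: [0.6223, 0.0732, 0.1834]
tool_rot: [-1.564, 1.195, -2.609]
force: [0.8, 0.2, 0.4]
grip_width: 0.064
finger_force: 33.3
```

```bash
python3 - <<'E'
from go import *
go(place+d*.026+[0,0,.13],RT,8)
E
```

```text
shift [  6.7  -2.4 -13.7] rot [-0.02  0.14  0.38] rows>= 3.0784071100743136 2.6945016168679463
end q [-0.9   1.05 -0.15  1.83  1.13  1.66 -1.39] err 0.0 min margin 0.26 max dq/row 0.06 elbow [0.3  0.35 0.58] wrist [0.35 0.45 0.18]
[0.8, -0.3, -1.7, -0.0, 0.02, 0.05]
[1.7, -0.6, -3.4, -0.01, 0.04, 0.09]
[2.5, -0.9, -5.1, -0.01, 0.05, 0.14]
[3.3, -1.2, -6.8, -0.01, 0.07, 0.19]
[4.2, -1.5, -8.5, -0.02, 0.09, 0.23]
```

Request:
play_rows --pt "1.2 -0.4 -2.5 0 0.03 0.07 -0.2" --pt "2.9 -1.0 -5.9 -0.01 0.06 0.16 -0.2" --pt "4.6 -1.6 -9.4 -0.01 0.1 0.26 -0.2" --pt "6.7 -2.4 -13.7 -0.02 0.14 0.38 -0.2" --pt "6.7 -2.4 -13.7 -0.02 0.14 0.38 -0.2"

```text
clock: 16.95
position: [0.5096, 0.1724, 0.1279]
tool_rot: [3.129, 1.427, 2.083]
force: [1.2, -0.3, -0.3]
grip_width: 0.0642
finger_force: 33.4
```

```bash
python3 - <<'E'
from go import *
from workcell import viewer
import cv2
from h import *
b,dd=viewer.grab_frame("top");np.savez("top2.npz",p=b,d=dd,**viewer.camera_info("top"))
a,_=viewer.grab_frame("scene")
cv2.imwrite("pics/q.png",np.hstack([cv2.resize(a[140:340,180:380],(400,400)),cv2.resize(b[100:310,200:350],(400,560))[:400]])[:,:,::-1])
s=observe();print(np.round(s['position'],4))
# cup underside centre lies 46 mm along -up of pinch; pinch = TCP-26mm
go(place+dt*.026+[0,0,.05],RT,5)
_,X=cloud("top2.npz");m=(np.hypot(X[...,0]-.4045,X[...,1]-.1424)<.045)&(X[...,2]>.085)&(X[...,2]<.105)
P_=X[m];print(len(P_),cv2.minEnclosingCircle(P_[:,:2].astype(np.float32)))
E
```

```text
[0.5125 0.1687 0.1298]
shift [ 8.2 -0.   1.3] rot [-0.  0.  0.] rows>= 1.667818199618356 0.024910589177025655
end q [-0.9   1.21 -0.15  1.75  1.15  1.63 -1.46] err 0.0 min margin 0.27 max dq/row 0.03 elbow [0.33 0.37 0.51] wrist [0.35 0.45 0.09]
[1.6, -0.0, 0.3, -0.0, 0.0, 0.0]
[3.3, -0.0, 0.5, -0.0, 0.0, 0.0]
[4.9, -0.0, 0.8, -0.0, 0.0, 0.0]
[6.6, -0.0, 1.0, -0.0, 0.0, 0.0]
[8.2, -0.0, 1.3, -0.0, 0.0, 0.0]
210 ((0.4027828574180603, 0.1444568783044815), 0.03217223659157753)
```

View pics/q.png

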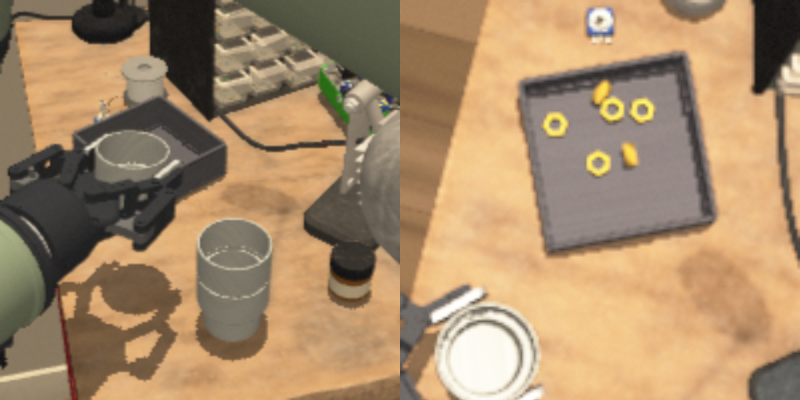

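Request:
play_rows --pt "2.5 0 0.4 0 0 0 -0.2" --pt "5 0 0.7 0 0 0 -0.2" --pt "6.8 0 1 0 0 0 -0.2" --pt "7.7 0 1.1 0 0 0 -0.2" --pt "7.7 0 1.1 0 0 0 -0.2"

```text
clock: 17.55
position: [0.5129, 0.1667, 0.0516]
tool_rot: [-3.117, 1.434, 2.114]
force: [-0.3, -0.2, 0.0]
grip_width: 0.0643
finger_force: 33.4
```

```bash
python3 - <<'E'
from go import *
s=observe();print(np.round(s['position'],4),s['force'])
from wc import *
_,X=wcloud("w3");A=X.reshape(-1,3);c=np.array(place)
B=A[np.hypot(A[:,0]-c[0],A[:,1]-c[1])<.05];print(len(B),np.nanpercentile(B[:,2],[0,1,5,50]).round(4))
E
```

```text
[0.5129 0.1667 0.0516] [-0.29803285 -0.24431543  0.01464167]
33218 [-0.0008 -0.0007 -0.0005  0.0374]
```

Request:
play_rows --pt "0.1 0 0 0 0 0 -0.2" --pt "0.2 0 0 0 0 0 -0.2" --pt "0.3 0 0 0 0 0 -0.2" --pt "0.4 0 0 0 0 0 -0.2" --pt "0.5 0 0 0 0 0 -0.2"

```text
clock: 18.1
position: [0.5124, 0.1682, 0.0472]
tool_rot: [-3.127, 1.433, 2.105]
force: [-0.6, -0.3, -0.6]
grip_width: 0.0639
finger_force: 33.4
```

Request:
play_rows --pt "0.1 0 0 0 0 0 -0.2" --pt "0.15 0 0 0 0 0 -0.2" --pt "0.2 0 0 0 0 0 -0.2" --pt "0.2 0 0 0 0 0 -0.2" --pt "0.2 0 0 0 0 0 -0.2"

```text
clock: 18.6
position: [0.5123, 0.1683, 0.0452]
tool_rot: [-3.125, 1.433, 2.106]
force: [0.0, -0.2, -0.4]
grip_width: 0.0639
finger_force: 33.4
```

Request:
play_rows --pt "0.1 0 0 0 0 0 -0.2" --pt "0.15 0 0 0 0 0 -0.2" --pt "0.2 0 0 0 0 0 -0.2" --pt "0.2 0 0 0 0 0 -0.2" --pt "0.2 0 0 0 0 0 -0.2"

```text
clock: 19.1
position: [0.5122, 0.1686, 0.0444]
tool_rot: [-3.13, 1.435, 2.101]
force: [-3.9, 2.3, 11.3]
grip_width: 0.0639
finger_force: 33.8
```

Request:
play_rows --pt "-0.1 0 0 0 0 0 0.55" --pt "-0.1 0 0 0 0 0 0.65" --pt "-0.1 0 0 0 0 0 0.75" --pt "-0.1 0 0 0 0 0 0.9" --pt "-0.1 0 0 0 0 0 1"

```text
clock: 19.6
position: [0.5122, 0.1684, 0.0441]
tool_rot: [-3.124, 1.433, 2.107]
force: [0.4, 0.4, 0.0]
grip_width: 0.0853
finger_force: 0.0
```

```bash
python3 - <<'E'
from go import *
from workcell import viewer
import cv2
s=observe();print(s['clock'],np.round(s['position'],4),s['force'],s['grip_width'])
a,_=viewer.grab_frame("scene");b,_=viewer.grab_frame("top")
cv2.imwrite("pics/r.png",np.hstack([cv2.resize(a[140:340,180:380],(400,400)),cv2.resize(b[150:300,200:350],(400,400))])[:,:,::-1])
E
```

```text
19.6 [0.5122 0.1684 0.0441] [0.41155977 0.44946755 0.03579497] 0.08529951744179377
```

View pics/r.png

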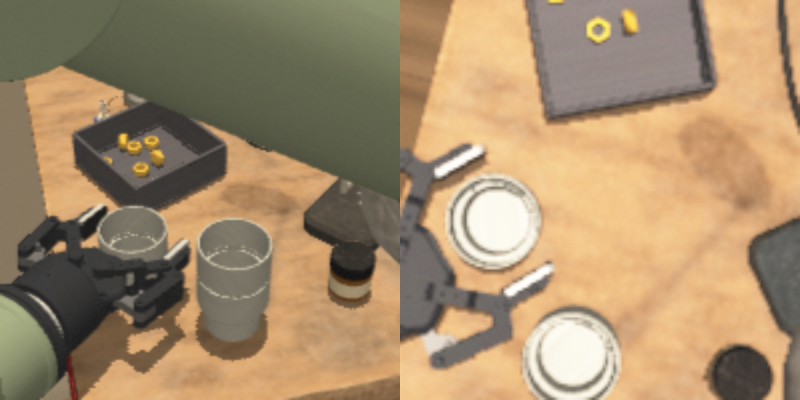

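Request:
play_rows --pt "0 0 -2 0 0 0 1" --pt "0 0 -4 0 0 0 1" --pt "0 0 -7 0 0 0 1" --pt "0 0 -10 0 0 0 1" --pt "0 0 -13 0 0 0 1"

```text
clock: 20.2
position: [0.4468, 0.2825, 0.0623]
tool_rot: [-3.123, 1.432, 2.109]
force: [0.9, -0.6, -0.4]
grip_width: 0.0854
finger_force: 0.0
```

Request:
play_rows --pt "-1 0 -1 0 0 0 1" --pt "-2 0 -2 0 0 0 1" --pt "-3 0 -2 0 0 0 1" --pt "-3 0 -2 0 0 0 1" --pt "-3 0 -2 0 0 0 1"

```text
clock: 20.7
position: [0.4411, 0.2932, 0.0948]
tool_rot: [-3.128, 1.433, 2.103]
force: [0.4, -0.7, 0.3]
grip_width: 0.0852
finger_force: 0.0
```

```bash
python3 - <<'E'
from go import *
from workcell import viewer
from h import *
import cv2
s=observe();print(s['clock'],np.round(s['position'],4),s['force'])
b,dd=viewer.grab_frame("top");np.savez("t3.npz",p=b,d=dd,**viewer.camera_info("top"))
p,X=cloud("t3.npz")
def f(n,c,r,zl,zh):
    m=(np.hypot(X[...,0]-c[0],X[...,1]-c[1])<r)&(X[...,2]>zl)&(X[...,2]<zh);Q=X[m]
    print(n,len(Q),np.round(cv2.minEnclosingCircle(Q[:,:2].astype(np.float32))[0],4),Q[:,2].max().round(3),Q[:,2].std().round(4))
f("stack",(.4045,.1424),.045,.085,.11);f("cup",(.5,.19),.05,.05,.08);f("jar",(.3846,.0274),.03,.03,.06);f("pot",(.7314,.1215),.02,.01,.06)
h=cv2.cvtColor(p,cv2.COLOR_RGB2HSV);m=((h[...,1]>150)&(h[...,2]>150)&(h[...,0]>18)&(h[...,0]<35)).astype(np.uint8)
m[:,:235]=0;n,_,st,ce=cv2.connectedComponentsWithStats(m)
for k in range(1,n):
    if st[k,4]>8: print("yellow",st[k,4],X[int(ce[k][1]),int(ce[k][0])].round(3))
E
```

```text
20.7 [0.4411 0.2932 0.0948] [ 0.36308554 -0.74259336  0.3483954 ]
stack 213 [0.4027 0.1445] 0.101 0.0034
cup 178 [0.4939 0.1971] 0.067 0.0036
jar 411 [0.3843 0.0278] 0.048 0.0023
pot 69 [0.7322 0.1223] 0.036 0.0077
yellow 61 [0.677 0.119 0.003]
yellow 9 [0.671 0.094 0.011]
yellow 12 [0.664 0.156 0.012]
yellow 9 [0.661 0.093 0.011]
yellow 30 [0.635 0.103 0.02 ]
yellow 12 [0.633 0.122 0.009]
```

All in place; handing in.

```bash
python3 -c "
from workcell import bot
print(bot.job_done())"
```

```text
the job is handed in; nothing more can be done
None
```

The job is handed in at about 21 s: all six nuts are in the tray, the emptied cup stands upright at about (0.49, 0.20) clear of stack and tray, the two lower cups are still nested where they were, and the jar and potentiometer are unmoved to within about 1 mm.

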